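# Load two bearings into the hand press carriage

### The job

Load the hand press: with the brass carriage still out at the feed deck, slide the two white ceramic bearings one at a time across the green deck, never lifting them, so that one drops flat to the bottom of each carriage pocket (either bearing in either pocket). Then push the loaded carriage by its red post under the round plunger, right up to its stop, and leave the other things on the cart where they are.

Things in the scene. Friction and masses are not known exactly. Their poses are not given: they have to be found in the camera images.
- press: Fixed chrome C-frame hand press on a steel bed; its x, y axes are those of deck and carriage, yaw within 0.3 rad. Origin on the cart top. The 215 mm high column stands at x 12 to 88, y 185 to 245 mm, the head (underside 153 mm up) reaches from it to y 80 mm, the lever (310 mm high, not used) is beside it. A 30 mm high guide rail runs along y at x 84 to 96 mm.
- deck (a point): Centre of the top of the flat green feed deck, 25.5 mm above the cart, 154 mm (x) by 215 mm (y), without rims. Its +x edge meets the carriage's track with a 0.5 mm seam; the carriage's pockets lie on a line along y, 25.5 mm beyond that edge.
- plunger (a point): Centre of the underside of the fixed round plunger foot, 68 mm in diameter, 62 mm above the cart, over the carriage's line. The carriage ends with the middle between its pockets below this point.
- carriage (a joint): Position of the brass carriage along the press's +y, in m: 0 = fully out, 0.18 = against its stop. Starts between 0 and 0.03. Slides with about 2.5 N of friction and stays where left. Pocket block 50 mm (x) by 110 mm (y), top 25 mm above the cart (0.5 mm below the deck); a tail at its -y end carries the red post.
- pocket_inner (a point): Centre of the floor of the carriage pocket nearer the plunger (+y one); axes parallel to the press's. A round pocket, 25 mm across and 6 mm deep, open upward; floor 19 mm above the cart. A bearing over it drops in by itself and then stands 1 mm proud.
- pocket_outer (a point): The same for the other pocket, 40 mm away along the press's -y.
- push_post (a point): Centre of the top of the carriage's red push post, 68 mm above the cart. The post is 20 mm (x) by 14 mm (y) and rises 50 mm above the tail (from 18 mm above the cart); it lies 110 mm from the pocket block's centre along the press's -y. Push it on its -y face.
- bearing_a: White ceramic bearing, a flat disc 22 mm in diameter and 7 mm thick with a dark ring and dark bore on top, 14 g, lying loose on the green deck. Origin: centre of its underside; z up.
- bearing_b: A second bearing just like bearing_a. The two start at least 45 mm apart, one in front of each pocket to within 75 mm sideways, 85 to 120 mm from the carriage's centre line; either may be on either side.
- yoyo: Sky-blue yo-yo lying flat, 56 mm in diameter, 41 mm high, loose; leave alone. Origin: centre of underside.
- pad_seater: Steel response pad seater standing upright, foot 32 mm in diameter, 64 mm tall, loose; leave alone. Origin: centre of underside.
- jar: Glass jar with a cork lid, 60 mm in diameter, 96 mm tall, loose; leave alone. Origin: centre of underside.
- screwdriver: Screwdriver lying at the left of the cart, loose; leave alone.
- oil: Small oil bottle with a red cap, 32 mm in diameter, 75 mm tall, loose; leave alone. Origin: centre of underside.

How it is judged:
On the way, in this order (a step that is already met when the one before it is completed fails the run):
1. one bearing lies flat on the bottom of a pocket, the carriage still out (((horizontal distance between bearing_a and pocket_inner below 0.0035 m and z of bearing_a in the frame of pocket_inner between -0.002 and 0.002 m and angle between bearing_a's own z axis and vertical below 0.12 rad) or (horizontal distance between bearing_a and pocket_outer below 0.0035 m and z of bearing_a in the frame of pocket_outer between -0.002 and 0.002 m and angle between bearing_a's own z axis and vertical below 0.12 rad) or (horizontal distance between bearing_b and pocket_inner below 0.0035 m and z of bearing_b in the frame of pocket_inner between -0.002 and 0.002 m and angle between bearing_b's own z axis and vertical below 0.12 rad) or (horizontal distance between bearing_b and pocket_outer below 0.0035 m and z of bearing_b in the frame of pocket_outer between -0.002 and 0.002 m and angle between bearing_b's own z axis and vertical below 0.12 rad)) and value of joint carriage below 0.09 m), for 0.2 s.
2. a bearing lies flat on the bottom of each pocket, the carriage still out (less than half way along its 180 mm travel) ((((horizontal distance between bearing_a and pocket_inner below 0.0035 m and z of bearing_a in the frame of pocket_inner between -0.002 and 0.002 m and angle between bearing_a's own z axis and vertical below 0.12 rad) and (horizontal distance between bearing_b and pocket_outer below 0.0035 m and z of bearing_b in the frame of pocket_outer between -0.002 and 0.002 m and angle between bearing_b's own z axis and vertical below 0.12 rad)) or ((horizontal distance between bearing_a and pocket_outer below 0.0035 m and z of bearing_a in the frame of pocket_outer between -0.002 and 0.002 m and angle between bearing_a's own z axis and vertical below 0.12 rad) and (horizontal distance between bearing_b and pocket_inner below 0.0035 m and z of bearing_b in the frame of pocket_inner between -0.002 and 0.002 m and angle between bearing_b's own z axis and vertical below 0.12 rad))) and value of joint carriage below 0.09 m), for 0.2 s.
At the end, for the whole second after the job is handed in: One bearing in each pocket, lying flat on its floor (centre within 3.5 mm of the pocket's, height within 2 mm, tilt under 0.12 rad), the carriage within 4 mm of its stop under the plunger, all at rest ((((horizontal distance between bearing_a and pocket_inner below 0.0035 m and z of bearing_a in the frame of pocket_inner between -0.002 and 0.002 m and angle between bearing_a's own z axis and vertical below 0.12 rad) and (horizontal distance between bearing_b and pocket_outer below 0.0035 m and z of bearing_b in the frame of pocket_outer between -0.002 and 0.002 m and angle between bearing_b's own z axis and vertical below 0.12 rad)) or ((horizontal distance between bearing_a and pocket_outer below 0.0035 m and z of bearing_a in the frame of pocket_outer between -0.002 and 0.002 m and angle between bearing_a's own z axis and vertical below 0.12 rad) and (horizontal distance between bearing_b and pocket_inner below 0.0035 m and z of bearing_b in the frame of pocket_inner between -0.002 and 0.002 m and angle between bearing_b's own z axis and vertical below 0.12 rad))) and value of joint carriage above 0.176 m and linear speed of each of bearing_a, bearing_b below 0.02 m/s); the robot touches nothing.
It fails at once if a bearing is lifted more than 10 mm off the deck (height (world z) of any of bearing_a, bearing_b above 0.0355 m).
It fails at once if the yo-yo, pad seater, jar, screwdriver or oil bottle is moved by more than 25 mm (distance of any of yoyo, pad_seater, jar, screwdriver, oil from where it was at the start of the episode above 0.025 m).
It also fails if it takes over 72 s, if anything falls off the work surface, if the arm or the gripper's body presses on something with over 40 N, if the wrist force passes 120 N, or if a joint passes its speed limit or range.

### The arm

A 6-joint arm with a two-finger parallel gripper is mounted at the origin on the work surface. World frame = base frame: x ahead of the robot, y to its left, z up, the work surface at z = 0. Lengths are in m, angles in rad, forces in N, time in s.
With the tool pointing down it reaches from about 0.35 to 0.85 m from the base axis. Payload 8.1 kg.
Tool frame: the origin (TCP) lies at the very end of the fingers, on their centre line; the grasp point (between the pads) lies 19 mm behind it; z points along the fingers, y is the line along which they close (so a half turn about z gives the same grasp; the last joint's range is limited). The gripper opens to 93 mm and grips with 3 to 60 N. Pads are 15 mm wide; open, the fingers measure 128 mm over their backs; the gripper's body (75 mm by 188 mm) begins 65 mm behind the grasp point.
Start: joints at [-0.085, 0.13, 1.488, -0, 1.523, -0.085], TCP at [0.6, 0, 0.219] pointing down, gripper open.
Joint ranges: [-2.96, 2.96], [-0.89, 2.26], [0.02, 2.5], [-1.34, 4.48], [0, 2.73], [-2.66, 2.66]. Speed limits (rad/s): [2.39, 2.39, 2.79, 3.14, 3.14, 3.14].

### API

Orientations are given as a rotation vector (axis times angle).
In Python, from plant import robot, imaging gives the robot as it stands.
- The arm moves only by the tool jog_arm, never from a script. Its argument "rows" is a list of rows, each a list of 2 entries, a list of its own where there are three numbers: the shift along the tool's x, y, z each as a share of 0.2 m, from -1 to 1, then the turn, a rotation vector about the tool's x, y, z each as a share of pi/2 rad, from -1 to 1. A call has 1 to 5 rows; each row is the pose to reach, as a shift and turn from the pose commanded when the call began, along the tool's axes at that moment; what a row does not reach only later rows make up. A row lasts 1/10 s, in which the tool goes at most 50 mm and 8.59 degrees, less where a joint would pass 70% of its speed; a pose out of reach is approached as far as the arm can. A call with a number of a shift or a turn outside -1 to 1 is refused whole. A call with a gripper value outside its range is refused whole. "hand" is the closure, from -1 (fully open) to 1 (shut), set as the call begins (left out, the last holds). The fingers move at their own pace and stop on an object; "squeeze" is the grip in N (left out, the last holds). Time passes only in rows, so rows that repeat a pose let the fingers close. It gives the time, the measured TCP pose, the force, the opening and the grip force at its end, in the units of the state.
- robot.read_state(): the state, without advancing time (a new reading comes with each control period).
- imaging.read_camera(name): name is "scene" or "side" or "wrist"; returns a dict with "frame" (420x560x3 uint8, red, green, blue), "vertical_fov" (degrees; the focal length in pixels is half the picture's height over the tangent of half this angle, whatever the lens; pixels are square), "cx", "cy" (the principal point, pixels), "R" (3x3) and "t" (3): a world point X has camera coordinates R X + t. Camera axes: x right, y down, z forward; pixel columns grow to the right and rows downward; lengths in m; the calibration is good to about 2 mm. A picture is of the moment at which its call begins. There is no depth.
- robot.close_job(): hands the job in; it is judged then, once.
The state is a dict: "t": time; "q": joint angles; "dq": joint speeds; "joint_torque": joint torques, N m; "tool_pos": TCP position; "orientation": TCP orientation; "force": force on the tool from outside, world axes, zero at the start; "wrist_torque": the same for the moment, N m; "opening": finger opening in m; "gripper_force": force on a finger pad.
Only numpy, scipy, OpenCV 4.12 (cv2) and the standard library are available. Lean on these libraries where they do the work, as an engineer would, in place of code of your own. Each camera call takes 0.05 s, during which the arm holds its last target. There are 200 camera calls.

## Working session

There is one attempt and no reset: what is moved stays moved. The work goes in short steps, Python scripts to look and compute and a tool call to move; the robot and the scene stay as the last step left them, time stands still between calls to the robot, and variables do not carry over. Pictures are saved under pics/ and viewed, at most 10 in all, crops included, and the job is handed in when it is done.

Besides the shell and the picture viewer there is one more tool, called after "Request:" as name([rows], argument=value, ...), one row to a line, values as JSON. jog_arm: Moves the arm, as the interface text tells. Its arguments: {"type":"object","properties":{"rows":{"type":"array"},"hand":{"type":"number"},"squeeze":{"type":"number"}},"required":["rows"]}

```bash
ls; mkdir -p pics; python3 - <<'E'
from plant import robot, imaging
import cv2,pickle
s=robot.read_state();print(s)
for n in("scene","side","wrist"):
    d=imaging.read_camera(n);pickle.dump(d,open(f"{n}0.pkl","wb"))
    cv2.imwrite(f"pics/{n}0.png",d["frame"][:,:,::-1]);print(n,d["vertical_fov"],d["cx"],d["cy"],d["R"],d["t"])
E
```

```text
pics
{'t': 0.0, 'q': array([-8.54203350e-02,  1.31163353e-01,  1.48930636e+00,  2.24769190e-05,
        1.52302945e+00, -8.54030039e-02]), 'dq': array([-6.93909017e-04,  3.86901541e-04,  3.90963093e-04, -4.94085971e-05,
       -1.84503922e-03,  1.67309007e-04]), 'joint_torque': array([-1.61290725e-03, -5.59853125e+01, -4.91755986e+01,  7.67333270e-02,
        3.59135563e-02, -2.97389461e-04]), 'tool_pos': array([5.99404279e-01, 6.96575590e-05, 2.17571300e-01]), 'orientation': array([-2.22042019e+00, -2.22037928e+00,  1.90137348e-03]), 'force': array([ 0.24674576, -0.03408956, -0.62638051]), 'wrist_torque': array([ 0.02040867,  0.02010388, -0.0206996 ]), 'gripper_force': 0.0, 'opening': 0.09295163897449685}
scene 44.5652375459279 274.2550367173117 203.350108357948 [[ 0.5784898   0.81564073  0.00893059]
 [ 0.60337811 -0.42052465 -0.67756467]
 [-0.54889381  0.39735277 -0.73540898]] [-0.30508362 -0.26132544  1.82325002]
side 55.50453383590351 278.1101676436536 210.65230533452356 [[ 0.73752199 -0.6752693  -0.00852551]
 [-0.43976028 -0.47064413 -0.76492157]
 [ 0.51251557  0.56789566 -0.64406701]] [-0.3717535   0.28456665  0.79837138]
wrist 60.85736266591401 281.2026175826919 215.34052611180536 [[ 9.99998398e-01  3.59436750e-04 -1.75338216e-03]
 [ 7.70833163e-04 -9.70610610e-01  2.40654213e-01]
 [-1.61535136e-03 -2.40655179e-01 -9.70609332e-01]] [-0.5983953  -0.02883577  0.38920686]
```

View pics/scene0.png

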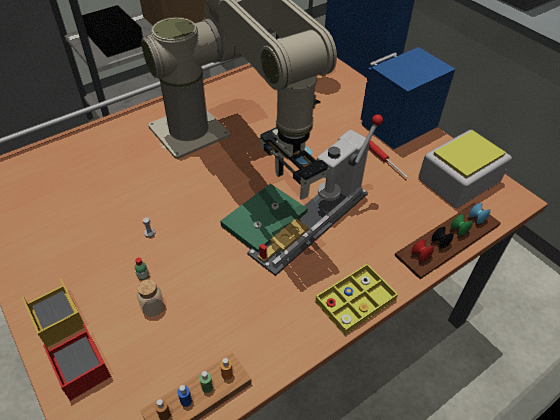

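View pics/side0.png

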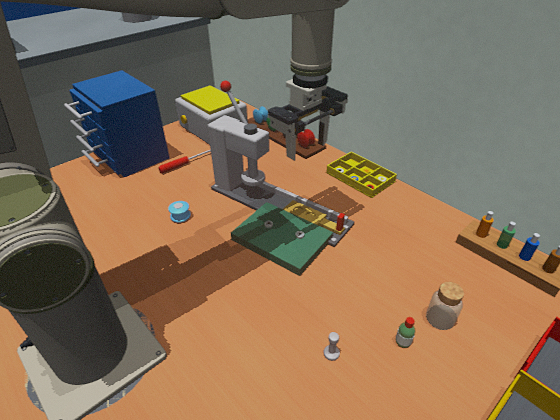

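View pics/wrist0.png

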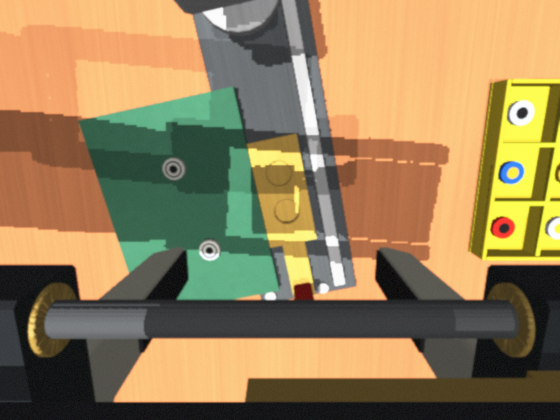

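The wrist picture shows the bearings at about (173,168) and (209,250), the pockets at (279,172) and (287,210), and the post at (303,291). The deck's +x edge runs from (237,88) to (278,290). The yo-yo, jar, oil and seater are all away from the working area.

```bash
cat > h.py <<'E'
import numpy as np,cv2
def ray(d,px,z):
    f=d["frame"].shape[0]/2/np.tan(np.radians(d["vertical_fov"])/2)
    px=np.atleast_2d(np.array(px,float)); R=np.array(d["R"]);c=-R.T@d["t"]
    v=np.c_[(px[:,0]-d["cx"])/f,(px[:,1]-d["cy"])/f,np.ones(len(px))]@R
    return c+v*((z-c[2])/v[:,2])[:,None]
def proj(d,X):
    f=d["frame"].shape[0]/2/np.tan(np.radians(d["vertical_fov"])/2)
    p=np.atleast_2d(X)@np.array(d["R"]).T+d["t"]
    return np.c_[f*p[:,0]/p[:,2]+d["cx"],f*p[:,1]/p[:,2]+d["cy"]]
def green(d):
    h=cv2.cvtColor(d["frame"],cv2.COLOR_RGB2HSV)
    m=cv2.inRange(h,(60,80,20),(95,255,255))
    n,l,s,_=cv2.connectedComponentsWithStats(m);return (l==1+s[1:,4].argmax()).astype(np.uint8)*255
def line(p):
    vx,vy,x,y=cv2.fitLine(np.float32(p),cv2.DIST_HUBER,0,.001,.001).ravel();return np.array([x,y]),np.array([vx,vy])
def bearings(d,m=None,zt=.0325):
    """white discs seen against the deck: holes in the convex hull of the green mask"""
    m=green(d); c=max(cv2.findContours(m,cv2.RETR_EXTERNAL,2)[0],key=cv2.contourArea)
    hull=cv2.drawContours(np.zeros_like(m),[cv2.convexHull(c)],0,255,-1)
    hs=cv2.cvtColor(d["frame"],cv2.COLOR_RGB2HSV)
    w=cv2.inRange(hs,(0,0,95),(180,60,255))&cv2.erode(hull,None,iterations=2)
    out=[]
    for k in cv2.findContours(cv2.morphologyEx(w,cv2.MORPH_CLOSE,np.ones((7,7))),cv2.RETR_EXTERNAL,2)[0]:
        if cv2.contourArea(k)>15:
            (x,y),r=cv2.minEnclosingCircle(k);out.append((x,y,r,ray(d,[x,y],zt)[0].round(4)))
    return out
E
python3 - <<'E'
from h import *;import pickle
for n in("wrist","scene","side"):
    d=pickle.load(open(n+"0.pkl","rb"));m=green(d)
    c=max(cv2.findContours(m,cv2.RETR_EXTERNAL,2)[0],key=cv2.contourArea)
    q=cv2.approxPolyDP(cv2.convexHull(c),6,True)[:,0]
    print(n);print(q.tolist(),ray(d,q,.0255)[:,:2].round(4).tolist())
    for b in bearings(d):print(b)
    h=cv2.cvtColor(d["frame"],cv2.COLOR_RGB2HSV)
    if n=="wrist":
        p=[]
        for r in range(95,285):
            x=np.where(m[r])[0]
            if len(x):p.append((x.max()+1,r))
        P=ray(d,p,.0255);o,u=line(P[:,:2]);print("edge",o,u,"yaw",np.arctan2(-u[0]*np.sign(u[1]),abs(u[1])), np.abs((P[:,:2]-o)@[-u[1],u[0]]).mean())
        print("pockets",ray(d,[[279,172],[287,210]],.025).round(4).tolist())
        crop=d["frame"][120:310,70:340];cv2.imwrite("pics/w0c.png",cv2.resize(crop[:,:,::-1],None,fx=2.9,fy=2.9,interpolation=2))
    red=cv2.inRange(h,(0,170,60),(6,255,255))|cv2.inRange(h,(172,170,60),(180,255,255))
    for k in cv2.findContours(red,0,2)[0]:
        if cv2.contourArea(k)>12:
            x,y,w,hh=cv2.boundingRect(k);print("red",x,y,w,hh,ray(d,[x+w/2,y],.068)[0].round(3))
E
```

```text
wrist
[[232, 87], [278, 289], [179, 300], [129, 270], [80, 121]] [[0.5518, 0.1024], [0.595, -0.1055], [0.4864, -0.1187], [0.4351, -0.0835], [0.4033, 0.0712]]
(158.0, 259.0, 27.313098907470703, array([ 0.4698, -0.0682,  0.0325]))
(209.25384521484375, 249.36154174804688, 11.259754180908203, array([ 0.5239, -0.0576,  0.0325]))
(173.1734619140625, 168.43878173828125, 11.748233795166016, array([0.4925, 0.0261, 0.0325]))
edge [0.57145715 0.01198023] [ 0.1939726 -0.9810069] yaw 0.19521005 0.0008841958773511444
pockets [[0.5962, 0.0218, 0.025], [0.6044, -0.0174, 0.025]]
red 295 284 18 16 [ 0.62  -0.08   0.068]
red 492 218 22 20 [ 0.8   -0.015  0.068]
scene
[[270, 184], [306, 210], [257, 251], [221, 221]] [[0.4084, 0.0678], [0.5598, 0.0933], [0.6031, -0.113], [0.4514, -0.1378]]
(257.0, 223.5, 4.031229019165039, array([ 0.5248, -0.0599,  0.0325]))
red 44 324 66 75 [ 0.565 -0.605  0.068]
red 327 298 8 8 [ 0.858 -0.062  0.068]
red 136 258 5 6 [ 0.47  -0.4    0.068]
red 260 244 7 15 [ 0.621 -0.103  0.068]
red 412 239 22 22 [0.857 0.266 0.068]
red 369 140 20 20 [0.481 0.456 0.068]
red 372 114 11 11 [0.376 0.548 0.068]
side
[[332, 232], [299, 268], [269, 252], [318, 226]] [[0.5934, -0.1077], [0.4449, -0.1371], [0.4279, -0.0507], [0.5838, -0.0675]]
red 521 317 39 55 [ 0.672 -0.572  0.068]
red 405 317 10 11 [ 0.486 -0.4    0.068]
red 336 213 9 18 [ 0.626 -0.103  0.068]
red 159 156 30 17 [0.458 0.424 0.068]
red 297 129 18 18 [0.875 0.265 0.068]
red 221 81 10 10 [0.927 0.784 0.068]
```

View pics/w0c.png

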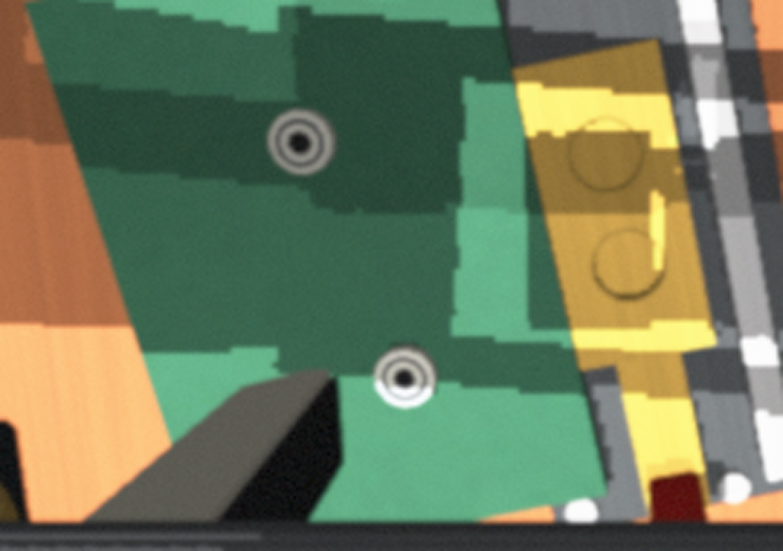

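The crop shows the pocket rims at full-image (278.6,172.8) and (286.6,211), and the bearings at (173.4,169) and (209.3,250). The pocket spacing of 40.3 mm and edge offset of 25.6 mm match the given sizes, so I take yaw as 0.20. I'm moving above bearing 1.

Request:
jog_arm([
  [[0.03, -0.13, 0.12], [0, 0, -0.03]],
  [[0.06, -0.26, 0.25], [0, 0, -0.06]],
  [[0.1, -0.4, 0.37], [0, 0, -0.1]],
  [[0.1275, -0.5375, 0.5], [0, 0, -0.1275]],
  [[0.1275, -0.5375, 0.5], [0, 0, -0.1275]],
], hand=0, squeeze=5)

```text
t: 0.65
tool_pos: [0.4847, 0.0265, 0.1119]
orientation: [-1.979, -2.426, 0.012]
force: [-1.2, -1.1, -0.4]
opening: 0.0581
gripper_force: 0.0
```

```bash
python3 - <<'E'
from plant import robot, imaging
from h import *
s=robot.read_state();print(s["t"],s["tool_pos"],s["orientation"],s["opening"])
d=imaging.read_camera("wrist");cv2.imwrite("pics/w1.png",d["frame"][:,:,::-1])
print("tcp px",proj(d,s["tool_pos"]),proj(d,[*s["tool_pos"][:2],.03]))
for b in bearings(d):print(b)
E
```

```text
0.65 [0.48471824 0.0264621  0.11190338] [-1.97910021 -2.42630182  0.01173987] 0.058128498863279664
tcp px [[282.73892237 264.05336213]] [[283.68883632 221.84016019]]
(364.8559875488281, 260.760009765625, 25.30825424194336, array([0.5484, 0.0105, 0.0325]))
(207.06307983398438, 258.94000244140625, 16.192068099975586, array([ 0.4355, -0.0118,  0.0325]))
(293.8214416503906, 224.82142639160156, 16.060007095336914, array([0.4921, 0.0264, 0.0325]))
```

View pics/w1.png

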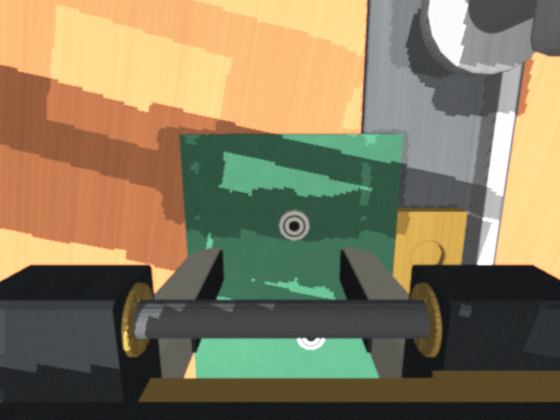

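The picture shows the bearing at (294,225), the fingers astride it, and yaw matching the deck. Its position of (0.492,0.026) agrees with the first measurement. I'm letting the arm settle and starting the descent.

Request:
jog_arm([
  [[0, 0, 0.1], [0, 0, 0]],
  [[0, 0, 0.2], [0, 0, 0]],
  [[0, 0, 0.2], [0, 0, 0]],
  [[0, 0, 0.2], [0, 0, 0]],
  [[0, 0, 0.2], [0, 0, 0]],
])

```text
t: 1.2
tool_pos: [0.4942, 0.0254, 0.0805]
orientation: [1.987, 2.43, 0.002]
force: [-0.1, -0.3, 0.5]
opening: 0.0463
gripper_force: 0.0
```

Request:
jog_arm([
  [[0, -0.005, 0.12], [0, 0, 0]],
  [[0.0, -0.01, 0.22], [0, 0, 0]],
  [[0.0, -0.01, 0.25], [0, 0, 0]],
  [[0.0, -0.01, 0.25], [0, 0, 0]],
  [[0.0, -0.01, 0.25], [0, 0, 0]],
])

```text
t: 1.7
tool_pos: [0.4917, 0.0251, 0.03]
orientation: [1.987, 2.431, 0.002]
force: [0.3, 0.7, -0.2]
opening: 0.0465
gripper_force: 0.0
```

Request:
jog_arm([
  [[0.005, 0, 0.012], [0, 0, 0]],
  [[0.005, 0, 0.012], [0, 0, 0]],
  [[0.005, 0, 0.012], [0, 0, 0]],
  [[0.005, 0, 0.012], [0, 0, 0]],
  [[0.005, 0, 0.012], [0, 0, 0]],
], hand=1, squeeze=4)

```text
t: 2.2
tool_pos: [0.4907, 0.0261, 0.0266]
orientation: [1.988, 2.432, 0.001]
force: [-0.2, 0.3, 1.5]
opening: 0.0214
gripper_force: 4.0
```

```bash
python3 - <<'E'
from plant import robot, imaging
from h import *
s=robot.read_state();print(s["t"],s["tool_pos"],s["opening"],s["gripper_force"],s["force"])
d=imaging.read_camera("wrist");cv2.imwrite("pics/w2.png",d["frame"][:,:,::-1])
print("tcp px",proj(d,s["tool_pos"]))
E
```

```text
2.2 [0.49065661 0.02613278 0.02660404] 0.02137526777258337 4.000326991081238 [-0.22398187  0.28084926  1.4918061 ]
tcp px [[282.85167279 264.03498738]]
```

View pics/w2.png

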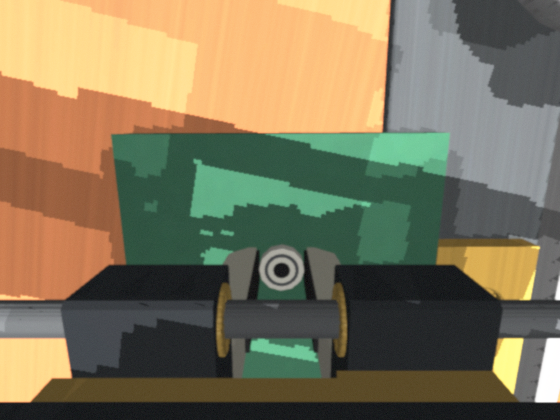

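Bearing 1 is gripped at (282,269), on the finger centre line. I'm dragging it to a staging point, about 30 mm short in x' and 20 mm in −y', where the pocket should be visible.

Request:
jog_arm([
  [[-0.05, 0.09, 0], [0, 0, 0]],
  [[-0.11, 0.18, 0], [0, 0, 0]],
  [[-0.17, 0.27, 0], [0, 0, 0]],
  [[-0.23, 0.36, 0], [0, 0, 0]],
  [[-0.23, 0.36, 0], [0, 0, 0]],
])

```text
t: 2.75
tool_pos: [0.572, -0.0057, 0.0265]
orientation: [1.988, 2.43, 0.001]
force: [0.1, 0.1, -0.4]
opening: 0.0214
gripper_force: 4.0
```

Request:
jog_arm([
  [[0, 0, 0], [0, 0, 0]],
  [[0, 0, 0], [0, 0, 0]],
])

```text
t: 2.95
tool_pos: [0.5691, -0.0043, 0.0259]
orientation: [-1.987, -2.432, 0.001]
force: [0.2, -0.5, 0.2]
opening: 0.0216
gripper_force: 4.0
```

```bash
python3 - <<'E'
from plant import robot, imaging
from h import *
import pickle
s=robot.read_state();print(s["t"],s["tool_pos"],s["orientation"],s["opening"],s["force"])
d=imaging.read_camera("wrist");pickle.dump(d,open("w3.pkl","wb"))
cv2.imwrite("pics/w3.png",cv2.resize(d["frame"][150:330,220:460,::-1],None,fx=3.3,fy=3.3,interpolation=2))
E
```

```text
2.95 [ 0.56906536 -0.00430544  0.0258824 ] [-1.98743573e+00 -2.43180393e+00  8.67313100e-04] 0.021551951813067627 [ 0.23277568 -0.48203     0.20213202]
```

View pics/w3.png

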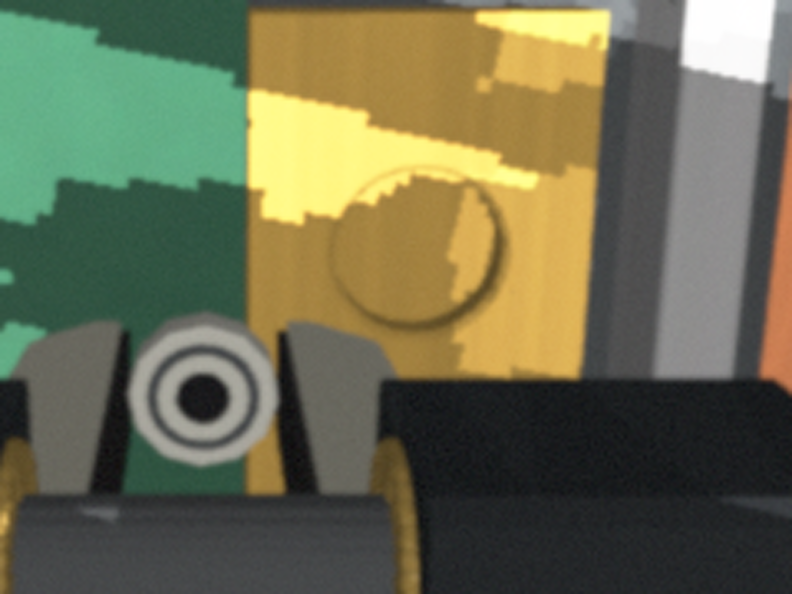

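The crop shows the pocket rim centred at crop (417.5,246.5) and the held bearing's top centre at (204,397.5). I'm converting both to press axes.

```bash
python3 - <<'E'
from h import *
import pickle
d=pickle.load(open("w3.pkl","rb"))
b=ray(d,[204/3.3+220,397.5/3.3+150],.0328)[0];p=ray(d,[417.5/3.3+220,246.5/3.3+150],.025)[0]
e=ray(d,[[330/3.3+220,246/3.3+150],[505/3.3+220,246/3.3+150],[417/3.3+220,165/3.3+150],[417/3.3+220,328/3.3+150]],.025)
X=np.array([np.cos(.2),np.sin(.2)]);Y=np.array([-X[1],X[0]])
D=(p-b)[:2];print(b,p,D@X,D@Y, np.linalg.norm(e[0]-e[1]),np.linalg.norm(e[2]-e[3]))
E
```

```text
[ 0.5686681  -0.00488364  0.0328    ] [0.59525152 0.02141413 0.025     ] 0.03127808204042583 0.020492250768290084 0.025646413474257515 0.024808738299507353
```

Request:
jog_arm([
  [[0.05, 0.03, -0.003], [0, 0, 0]],
  [[0.1025, 0.06, -0.003], [0, 0, 0]],
  [[0.1025, 0.11, -0.003], [0, 0, 0]],
  [[0.1025, 0.15, -0.003], [0, 0, 0]],
  [[0.1025, 0.15, -0.003], [0, 0, 0]],
])

```text
t: 3.5
tool_pos: [0.5968, 0.0218, 0.0271]
orientation: [1.987, 2.432, 0.001]
force: [-0.6, -0.0, -0.5]
opening: 0.0213
gripper_force: 4.0
```

Request:
jog_arm([
  [[0, 0, 0], [0, 0, 0]],
  [[0, 0, 0], [0, 0, 0]],
  [[0, 0, 0], [0, 0, 0]],
])

```text
t: 3.8
tool_pos: [0.5951, 0.0212, 0.0267]
orientation: [-1.988, -2.432, 0.0]
force: [0.7, 0.7, -0.0]
opening: 0.0217
gripper_force: 4.0
```

Request:
jog_arm([
  [[0.003, 0.004, 0], [0, 0, 0]],
  [[0.003, 0.004, 0], [0, 0, 0]],
  [[0.003, 0.004, 0], [0, 0, 0]],
])

```text
t: 4.1
tool_pos: [0.596, 0.0221, 0.0269]
orientation: [1.988, 2.432, 0.0]
force: [0.3, 0.1, 0.3]
opening: 0.0219
gripper_force: 4.0
```

Request:
jog_arm([
  [[0, 0, 0], [0, 0, 0]],
  [[0, 0, 0], [0, 0, 0]],
  [[0, 0, 0], [0, 0, 0]],
], hand=0.4)

```text
t: 4.4
tool_pos: [0.5961, 0.0221, 0.0269]
orientation: [1.988, 2.432, 0.0]
force: [0.0, -0.3, -0.9]
opening: 0.0275
gripper_force: 0.0
```

```bash
python3 - <<'E'
from plant import robot, imaging
from h import *
import pickle
s=robot.read_state();print(s["t"],s["tool_pos"],s["opening"],s["force"])
d=imaging.read_camera("wrist");pickle.dump(d,open("w4.pkl","wb"))
cv2.imwrite("pics/w4.png",cv2.resize(d["frame"][190:330,180:420,::-1],None,fx=3.3,fy=3.3,interpolation=2))
E
```

```text
4.4 [0.59608251 0.02214135 0.02687816] 0.027477042481974513 [ 0.00816897 -0.27294468 -0.93481251]
```

View pics/w4.png

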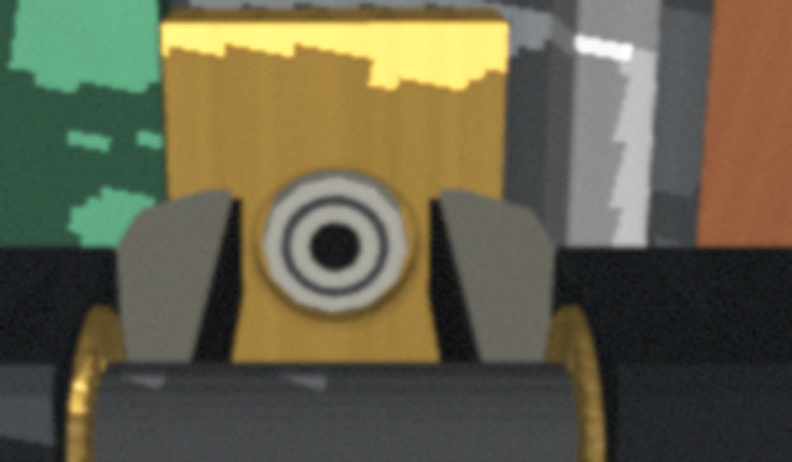

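The crop shows the bearing at (335,245) sitting inside the rim, with no side wall visible. It has dropped into the inner pocket. Next is bearing 2.

Request:
jog_arm([
  [[0, 0, -0.1], [0, 0, 0]],
  [[-0.05, -0.1, -0.2], [0, 0, 0]],
  [[-0.15, -0.25, -0.25], [0, 0, 0]],
  [[-0.25, -0.36, -0.25], [0, 0, 0]],
  [[-0.32, -0.4335, -0.25], [0, 0, 0]],
])

```text
t: 4.95
tool_pos: [0.523, -0.059, 0.0774]
orientation: [1.988, 2.431, 0.0]
force: [0.1, 0.2, 0.1]
opening: 0.0277
gripper_force: 0.0
```

Request:
jog_arm([
  [[0, 0, 0], [0, 0, 0]],
  [[0, 0, 0], [0, 0, 0]],
  [[0, 0, 0], [0, 0, 0]],
], hand=0)

```text
t: 5.25
tool_pos: [0.5243, -0.0573, 0.0769]
orientation: [1.988, 2.433, 0.001]
force: [-0.1, -0.5, 0.2]
opening: 0.045
gripper_force: 0.0
```

```bash
python3 - <<'E'
from plant import robot, imaging
from h import *
import pickle
s=robot.read_state();print(s["t"],s["tool_pos"],s["opening"],s["force"])
d=imaging.read_camera("wrist");pickle.dump(d,open("w5.pkl","wb"))
for b in bearings(d):print(b)
g=cv2.medianBlur(cv2.cvtColor(d["frame"],cv2.COLOR_RGB2GRAY),3)
X=np.array([np.cos(.2),np.sin(.2)]);Y=np.array([-X[1],X[0]])
for x,y,r in cv2.HoughCircles(g,cv2.HOUGH_GRADIENT,1.5,15,param1=120,param2=25,minRadius=10,maxRadius=30)[0]:
    P=ray(d,[x,y],.0325)[0];D=P[:2]-s["tool_pos"][:2];print(x,y,r,P.round(4),(D@X).round(4),(D@Y).round(4))
E
```

```text
5.25 [ 0.52432985 -0.05727012  0.07694957] 0.044994012196914575 [-0.10612951 -0.48302132  0.22573108]
(280.8641357421875, 238.1192169189453, 17.62411117553711, array([ 0.5235, -0.0581,  0.0325]))
417.75 197.25 21.55 [ 0.5987 -0.0166  0.0325] 0.081 0.0251
422.25 132.75 17.65 [0.5904 0.0201 0.0325] 0.0801 0.0627
281.25 239.25 13.15 [ 0.5239 -0.0588  0.0325] -0.0007 -0.0014
453.75 158.25 17.5 [0.6126 0.0098 0.0325] 0.0998 0.0482
```

Request:
jog_arm([
  [[-0.005, -0.0045, 0.1], [0, 0, 0]],
  [[-0.005, -0.0045, 0.2], [0, 0, 0]],
  [[-0.005, -0.0045, 0.245], [0, 0, 0]],
  [[-0.005, -0.0045, 0.249], [0, 0, 0]],
  [[-0.005, -0.0045, 0.249], [0, 0, 0]],
])

```text
t: 5.8
tool_pos: [0.5234, -0.0585, 0.027]
orientation: [-1.987, -2.433, 0.0]
force: [-0.9, 0.1, 0.4]
opening: 0.0465
gripper_force: 0.0
```

Request:
jog_arm([
  [[0, 0, 0], [0, 0, 0]],
  [[0, 0, 0], [0, 0, 0]],
  [[0, 0, 0], [0, 0, 0]],
  [[0, 0, 0], [0, 0, 0]],
  [[0, 0, 0], [0, 0, 0]],
], hand=1)

```text
t: 6.3
tool_pos: [0.5233, -0.059, 0.0272]
orientation: [1.988, 2.432, 0.0]
force: [0.6, 0.6, 1.0]
opening: 0.0211
gripper_force: 4.0
```

```bash
python3 - <<'E'
from plant import robot, imaging
from h import *
import pickle
s=robot.read_state();print(s["t"],s["tool_pos"],s["opening"],s["force"])
X=np.array([np.cos(.2),np.sin(.2)]);Y=np.array([-X[1],X[0]])
def bore(d):
    g=cv2.cvtColor(d["frame"],cv2.COLOR_RGB2GRAY)[245:300,260:310]
    k=cv2.inRange(g,0,60);n,l,st,c=cv2.connectedComponentsWithStats(k)
    return [(st[i,4],c[i]+[260,245]) for i in range(1,n) if 25<st[i,4]<400]
for nm in("w4.pkl",None):
    d=pickle.load(open(nm,"rb")) if nm else imaging.read_camera("wrist")
    print(nm,bore(d))
d3=pickle.load(open("w3.pkl","rb"));print("w3",bore(d3))
D=np.array([.5961,.0221])-.04*Y-s["tool_pos"][:2];print("go",D@X,D@Y)
E
```

```text
6.3 [ 0.5232737  -0.05899029  0.02723808] 0.02111218769090183 [0.59141574 0.56352217 1.01888516]
w4.pkl [(np.int32(142), array([281.03521127, 264.20422535]))]
None [(np.int32(37), array([261.72972973, 248.45945946])), (np.int32(167), array([281.08982036, 267.34131737]))]
w3 [(np.int32(228), array([306.68421053, 275.35526316])), (np.int32(161), array([281.10559006, 270.26708075]))]
go 0.08748477594547235 0.025005530446209397
```

Request:
jog_arm([
  [[0.03, 0.1, 0], [0, 0, 0]],
  [[0.06, 0.2, 0], [0, 0, 0]],
  [[0.09, 0.3, 0], [0, 0, 0]],
  [[0.118, 0.39, 0], [0, 0, 0]],
  [[0.118, 0.42, 0], [0, 0, 0]],
])

```text
t: 6.85
tool_pos: [0.6019, -0.0183, 0.0271]
orientation: [1.987, 2.433, 0.001]
force: [0.7, -0.8, -0.1]
opening: 0.0218
gripper_force: 4.0
```

Request:
jog_arm([
  [[0, 0, 0], [0, 0, 0]],
  [[0, 0, 0], [0, 0, 0]],
  [[0, 0, 0], [0, 0, 0]],
])

```text
t: 7.15
tool_pos: [0.5999, -0.0196, 0.0268]
orientation: [-1.988, -2.431, 0.001]
force: [-1.5, 0.2, 0.2]
opening: 0.0216
gripper_force: 4.0
```

```bash
python3 - <<'E'
from plant import robot, imaging
from h import *
s=robot.read_state();print(s["t"],s["tool_pos"],s["opening"],s["force"])
X=np.array([np.cos(.2),np.sin(.2)]);Y=np.array([-X[1],X[0]])
d=imaging.read_camera("wrist")
g=cv2.cvtColor(d["frame"],cv2.COLOR_RGB2GRAY)[245:300,260:310]
n,l,st,c=cv2.connectedComponentsWithStats(cv2.inRange(g,0,60));print([(st[i,4],c[i]+[260,245]) for i in range(1,n) if 25<st[i,4]<400])
D=np.array([.5961,.0221])-.0414*Y-s["tool_pos"][:2];print("go",D@X,D@Y)
cv2.imwrite("pics/w6.png",cv2.resize(d["frame"][120:330,180:420,::-1],None,fx=2.8,fy=2.8,interpolation=2))
E
```

```text
7.15 [ 0.59990393 -0.01960052  0.02678185] 0.02157770745172173 [-1.46572507  0.24032781  0.23808745]
[(np.int32(243), array([306.53909465, 275.44032922])), (np.int32(160), array([281.15  , 267.8375]))]
go 0.004556508938474979 0.0002250122844782035
```

View pics/w6.png

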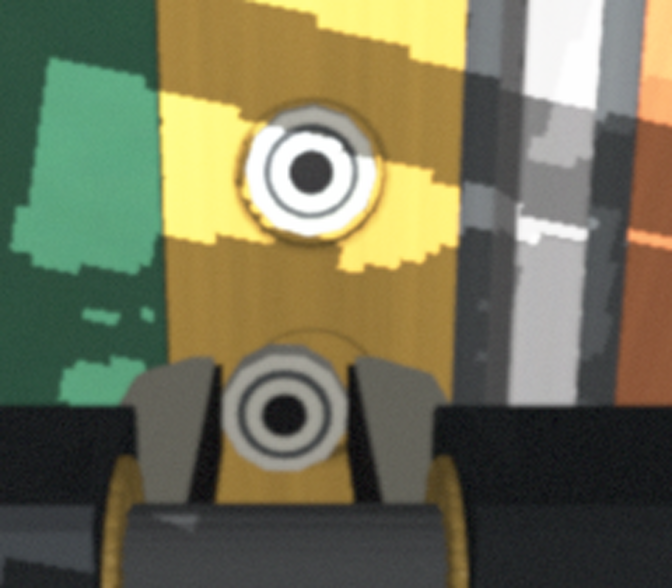

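The crop shows bearing 1 seated in the inner pocket and bearing 2 about 4.5 mm short of the outer pocket centre. I'm finishing the slide and releasing.

Request:
jog_arm([
  [[0.001, 0.01, 0], [0, 0, 0]],
  [[0.001, 0.022, 0], [0, 0, 0]],
  [[0.001, 0.022, 0], [0, 0, 0]],
  [[0.001, 0.022, 0], [0, 0, 0]],
])

```text
t: 7.6
tool_pos: [0.6051, -0.0181, 0.0271]
orientation: [1.988, 2.432, 0.0]
force: [-0.8, -1.7, -1.2]
opening: 0.0218
gripper_force: 4.0
```

Request:
jog_arm([
  [[0, 0, 0], [0, 0, 0]],
  [[0, 0, 0], [0, 0, 0]],
  [[0, 0, 0], [0, 0, 0]],
], hand=0.4)

```text
t: 7.9
tool_pos: [0.605, -0.018, 0.0271]
orientation: [1.988, 2.432, 0.0]
force: [0.5, 0.3, -0.1]
opening: 0.028
gripper_force: 0.0
```

```bash
python3 - <<'E'
from plant import robot, imaging
from h import *
s=robot.read_state();print(s["t"],s["tool_pos"],s["opening"],s["force"])
d=imaging.read_camera("wrist")
cv2.imwrite("pics/w7.png",cv2.resize(d["frame"][120:330,180:420,::-1],None,fx=2.8,fy=2.8,interpolation=2))
E
```

```text
7.9 [ 0.60504512 -0.01802502  0.02706707] 0.02798586629888026 [ 0.50867467  0.29217981 -0.06186633]
```

View pics/w7.png

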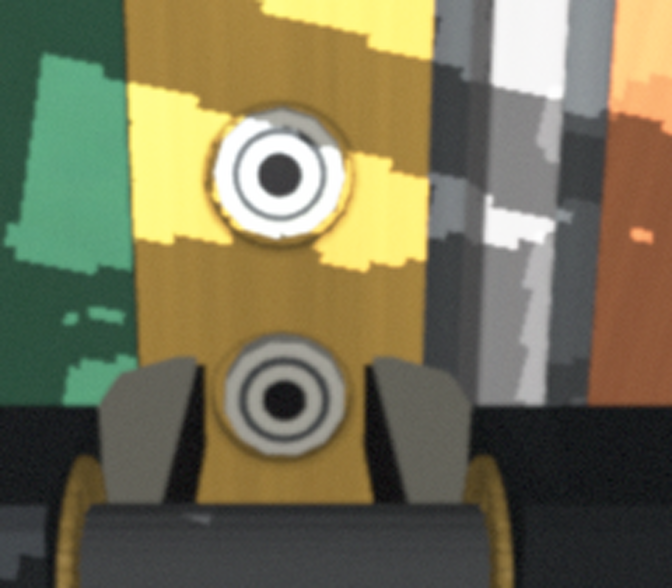

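The crop shows both bearings inside their pocket rims, at (279,175) and (284,399). Next I lift over the post, tilt the tool back to keep the wrist camera clear of the head, and go behind the post.

Request:
jog_arm([
  [[0, 0, -0.2], [0, 0, 0]],
  [[-0.05, 0, -0.38], [0, 0, 0]],
  [[-0.25, 0, -0.4], [0, 0.08, 0]],
  [[-0.45, -0.005, -0.4], [0, 0.16, 0]],
  [[-0.64, -0.0085, -0.4], [0, 0.22, 0]],
], hand=0.4)

```text
t: 8.45
tool_pos: [0.63, -0.1456, 0.1091]
orientation: [-1.806, -2.214, -0.323]
force: [0.7, 0.1, -0.2]
opening: 0.028
gripper_force: 0.0
```

Request:
jog_arm([
  [[0, 0, 0], [0, 0, 0]],
  [[0, 0, 0], [0, 0, 0]],
  [[0, 0, 0], [0, 0, 0]],
  [[0, 0, 0], [0, 0, 0]],
], hand=1)

```text
t: 8.85
tool_pos: [0.6292, -0.1421, 0.1081]
orientation: [-1.806, -2.215, -0.315]
force: [0.7, 1.1, 0.5]
opening: 0.0018
gripper_force: 0.0
```

```bash
python3 - <<'E'
from plant import robot, imaging
from h import *
s=robot.read_state();print(s["t"],s["tool_pos"],s["orientation"],s["opening"],s["q"])
X=np.array([np.cos(.2),np.sin(.2)]);Y=np.array([-X[1],X[0]])
d=imaging.read_camera("wrist")
h=cv2.cvtColor(d["frame"],cv2.COLOR_RGB2HSV)
red=cv2.inRange(h,(0,170,40),(6,255,255))|cv2.inRange(h,(172,170,40),(180,255,255))
for k in cv2.findContours(red,0,2)[0]:
    if cv2.contourArea(k)>12:
        x,y,w,hh=cv2.boundingRect(k);P=ray(d,[x+w/2,y+hh/2],.068)[0];D=P[:2]-s["tool_pos"][:2];print(x,y,w,hh,P.round(4),D@X,D@Y)
D=np.array([.6211,-.106])-s["tool_pos"][:2];print(D@X,D@Y)
E
```

```text
8.85 [ 0.62919357 -0.1421162   0.10808181] [-1.80634293 -2.2154905  -0.31548829] 0.0018424236715638622 [-0.45992705  0.50165595  1.28433983  0.27016602  1.57188128 -0.69190616]
267 194 32 26 [ 0.6228 -0.1093  0.068 ] 0.00023652255313644927 0.033445954092466354
556 175 4 23 [ 0.7873 -0.0623  0.068 ] 0.1707913681217202 0.046783586756987544
-0.0007570522080867252 0.037004221582775346
```

Request:
jog_arm([
  [[-0.03, 0, 0.09], [0, 0, 0]],
  [[-0.07, 0, 0.2], [0, 0, 0]],
  [[-0.105, 0, 0.29], [0, 0, 0]],
  [[-0.115, 0, 0.32], [0, 0, 0]],
  [[-0.115, 0, 0.32], [0, 0, 0]],
])

```text
t: 9.4
tool_pos: [0.6275, -0.1428, 0.037]
orientation: [-1.806, -2.21, -0.314]
force: [0.6, 0.2, 0.0]
opening: 0.0005
gripper_force: 0.0
```

Request:
jog_arm([
  [[0.04, 0, 0.0144], [0, 0, 0]],
  [[0.08, 0, 0.0288], [0, 0, 0]],
  [[0.12, 0, 0.0432], [0, 0, 0]],
  [[0.16, 0, 0.0577], [0, 0, 0]],
  [[0.2, 0, 0.072], [0, 0, 0]],
])

```text
t: 9.9
tool_pos: [0.6209, -0.1018, 0.04]
orientation: [-1.809, -2.214, -0.316]
force: [1.0, -2.5, 3.2]
opening: 0.0001
gripper_force: 1.4
```

Request:
jog_arm([
  [[0.05, 0, 0.018], [0, 0, 0]],
  [[0.1, 0, 0.036], [0, 0, 0]],
  [[0.15, 0, 0.054], [0, 0, 0]],
  [[0.2, 0, 0.072], [0, 0, 0]],
  [[0.24, 0, 0.0865], [0, 0, 0]],
])

```text
t: 10.4
tool_pos: [0.6099, -0.051, 0.039]
orientation: [-1.808, -2.212, -0.316]
force: [0.8, -2.8, 1.7]
opening: 0.0003
gripper_force: 1.4
```

```bash
cat > st.py <<'E'
from plant import robot, imaging
from h import *
s=robot.read_state();X=np.array([np.cos(.2),np.sin(.2)]);Y=np.array([-X[1],X[0]])
D=s["tool_pos"][:2]-np.array([.6211,-.106]);print(s["t"],s["tool_pos"],s["force"]);print("tcp rel. to post start",D@X,D@Y)
d=imaging.read_camera("wrist");h=cv2.cvtColor(d["frame"],cv2.COLOR_RGB2HSV)
red=cv2.inRange(h,(0,170,40),(6,255,255))|cv2.inRange(h,(172,170,40),(180,255,255))
for k in cv2.findContours(red,0,2)[0]:
    if cv2.contourArea(k)>60:
        x,y,w,hh=cv2.boundingRect(k);P=ray(d,[x+w/2,y+hh/2],.068)[0][:2]-s["tool_pos"][:2];print("red",x,y,w,hh,P@X,P@Y)
E
python3 st.py
```

```text
10.4 [ 0.60992519 -0.05101879  0.0389693 ] [ 0.7667641  -2.83048766  1.68874315]
tcp rel. to post start -2.898156498838851e-05 0.05610533989109938
red 262 216 46 32 0.000775091131702241 0.014199438593651083
```

Request:
jog_arm([
  [[0.05, 0, 0.018], [0, 0, 0]],
  [[0.1, 0, 0.036], [0, 0, 0]],
  [[0.15, 0, 0.054], [0, 0, 0]],
  [[0.2, 0, 0.072], [0, 0, 0]],
  [[0.25, 0, 0.09], [0, 0, 0]],
])

```text
t: 10.95
tool_pos: [0.5991, 0.0009, 0.0388]
orientation: [-1.808, -2.212, -0.315]
force: [0.1, -2.7, 0.4]
opening: 0.0003
gripper_force: 1.5
```

Request:
jog_arm([
  [[0.03, 0, 0.011], [0, 0, 0]],
  [[0.05, 0, 0.018], [0, 0, 0]],
  [[0.07, 0, 0.025], [0, 0, 0]],
  [[0.09, 0, 0.0325], [0, 0, 0]],
  [[0.11, 0, 0.04], [0, 0, 0]],
])

```text
t: 11.45
tool_pos: [0.5947, 0.023, 0.0388]
orientation: [-1.808, -2.212, -0.315]
force: [-2.6, -3.7, 0.2]
opening: 0.0004
gripper_force: 1.3
```

```bash
python3 st.py
```

```text
11.45 [0.59472926 0.02297368 0.03880827] [-2.57966603 -3.65747478  0.24335202]
tcp rel. to post start -0.0002219678599600719 0.13164185406533316
red 261 216 47 32 0.0005631460705879188 0.014198067109035444
```

Request:
jog_arm([
  [[0.012, 0, 0.0043], [0, 0, 0]],
  [[0.024, 0, 0.0086], [0, 0, 0]],
  [[0.036, 0, 0.013], [0, 0, 0]],
  [[0.048, 0, 0.0173], [0, 0, 0]],
  [[0.06, 0, 0.0216], [0, 0, 0]],
])

```text
t: 12.0
tool_pos: [0.5923, 0.0355, 0.0389]
orientation: [-1.808, -2.212, -0.315]
force: [-2.2, -2.6, -0.4]
opening: 0.0006
gripper_force: 1.3
```

Request:
jog_arm([
  [[0.01, 0, 0.0036], [0, 0, 0]],
  [[0.02, 0, 0.0072], [0, 0, 0]],
  [[0.03, 0, 0.0108], [0, 0, 0]],
  [[0.04, 0, 0.0144], [0, 0, 0]],
  [[0.04, 0, 0.0144], [0, 0, 0]],
])

```text
t: 12.5
tool_pos: [0.5907, 0.0441, 0.039]
orientation: [-1.808, -2.212, -0.316]
force: [-0.4, -1.5, -0.3]
opening: 0.0007
gripper_force: 0.5
```

Request:
jog_arm([
  [[0.01, 0, 0.0036], [0, 0, 0]],
  [[0.02, 0, 0.0072], [0, 0, 0]],
  [[0.03, 0, 0.0108], [0, 0, 0]],
  [[0.03, 0, 0.0108], [0, 0, 0]],
])

```text
t: 12.9
tool_pos: [0.5896, 0.0499, 0.039]
orientation: [-1.809, -2.213, -0.315]
force: [0.1, -3.7, -0.6]
opening: 0.0004
gripper_force: 1.7
```

Request:
jog_arm([
  [[0.01, 0, 0.0036], [0, 0, 0]],
  [[0.02, 0, 0.0072], [0, 0, 0]],
  [[0.03, 0, 0.0108], [0, 0, 0]],
  [[0.03, 0, 0.0108], [0, 0, 0]],
])

```text
t: 13.3
tool_pos: [0.5895, 0.0508, 0.0391]
orientation: [-1.815, -2.217, -0.31]
force: [-1.4, -26.2, 0.6]
opening: 0.0004
gripper_force: 12.7
```

The force has jumped to 26 N, so the carriage is at its stop after about 174 mm of travel, within the expected range. I'm backing off.

Request:
jog_arm([
  [[-0.06, 0, -0.0216], [0, 0, 0]],
  [[-0.12, 0, -0.043], [0, 0, 0]],
  [[-0.2, 0, -0.072], [0, 0, 0]],
  [[-0.25, 0, -0.09], [0, 0, 0]],
  [[-0.25, 0, -0.09], [0, 0, 0]],
])

```text
t: 13.8
tool_pos: [0.5993, 0.0026, 0.0389]
orientation: [-1.81, -2.211, -0.316]
force: [-0.2, 0.8, 0.5]
opening: 0.0003
gripper_force: 0.0
```

Request:
jog_arm([
  [[0.05, 0, -0.15], [0, 0, 0]],
  [[0.1, 0, -0.3], [0, 0, 0]],
  [[0.1, 0, -0.3], [0, 0, 0]],
  [[0.1, 0, -0.3], [0, 0, 0]],
])

```text
t: 14.2
tool_pos: [0.5998, 0.0028, 0.1031]
orientation: [-1.809, -2.214, -0.317]
force: [0.1, -0.2, -0.4]
opening: 0.0007
gripper_force: 0.0
```

```bash
python3 st.py; python3 - <<'E'
from plant import imaging
from h import *
import pickle
# post: before and after in the fixed cameras, red cap of post near expected pixel
for n in("scene","side"):
    for d in(pickle.load(open(n+"0.pkl","rb")),imaging.read_camera(n)):
        h=cv2.cvtColor(d["frame"],cv2.COLOR_RGB2HSV)
        red=cv2.inRange(h,(0,150,40),(6,255,255))|cv2.inRange(h,(172,150,40),(180,255,255))
        for k in cv2.findContours(red,0,2)[0]:
            x,y,w,hh=cv2.boundingRect(k);P=ray(d,[x+w/2,y+2],.068)[0]
            if cv2.contourArea(k)>10 and .5<P[0]<.7 and -.2<P[1]<.2:print(n,x,y,w,hh,P.round(3))
E
```

```text
14.2 [0.59980395 0.00283568 0.10307014] [ 0.05013884 -0.22727289 -0.42557692]
tcp rel. to post start 0.0007507652553635016 0.11089708361920433
red 266 150 31 32 -0.0006051077393587328 0.05799363389908482
scene 259 244 8 15 [ 0.626 -0.108  0.068]
side 336 213 9 18 [ 0.62  -0.108  0.068]
side 281 189 7 17 [0.585 0.062 0.068]
```

```bash
python3 -c "
from plant import robot
print(robot.close_job())"
```

```text
the job is handed in; nothing more can be done
None
```

Job handed in, result not reported: both bearings dropped into the carriage pockets, and the carriage was pushed about 174 mm until it hit its stop (26 N); the seated bearings were not viewed again under the plunger.

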